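# Clamp the panel with the recessed eccentric screw

### The arm

A 6-joint arm with a two-finger parallel gripper is mounted at the origin on the work surface. World frame = base frame: x ahead of the robot, y to its left, z up, the work surface at z = 0. Lengths are in m, angles in rad, forces in N, time in s.
With the tool pointing down it reaches from about 0.375 to 0.9 m from the base axis. Payload 3.1 kg.
Tool frame: the origin (TCP) lies between the finger pads; the fingertips stand 22 mm ahead of it and the grasp point (between the pads) lies 3 mm ahead of it; z points along the fingers, y is the direction in which the jaws open and shut (so a half turn about z gives the same grasp; the last joint's range is limited). The gripper opens to 85 mm and grips with 20 to 120 N. Pads are 22 mm wide; open, the fingers measure 114 mm over their backs; the gripper's body (76 mm by 85 mm) begins 54 mm behind the grasp point. The pads swing forward as they close: fully open they stand 13 mm farther back than shut.
Start: joints at [1.048, 0.527, 1.433, -0, 1.181, -0.178], TCP at [0.211, 0.588, 0.253] pointing down, gripper open.
Joint ranges: [-3.08, 3.08], [-0.75, 2.2], [0.22, 2.44], [-1.43, 4.57], [0, 2.65], [-2.85, 2.85]. Speed limits (rad/s): [2.79, 2.79, 3.14, 3.14, 3.14, 3.14].

### API

Orientations are given as a unit quaternion [x, y, z, w].
In Python, from station import status, snapshot, manip gives the robot as it stands.
- The arm moves only by the tool move_arm, never from a script. Its argument "plan" is a list that holds one entry, the list of rows, each a list of 7 numbers: the turn, a rotation vector about the tool's x, y, z scaled (see below), then the shift along the tool's x, y, z scaled (see below), then the closure, from 0 (fully open) to 1 (shut). A call has exactly 8 rows; each row is the pose to reach, as a shift and turn from the pose commanded when the call began, along the tool's axes at that moment; what a row does not reach only later rows make up. The controller multiplies each number of a shift by 100 mm and each number of a turn by pi/4 rad. A row lasts 1/8 s, in which the tool goes at most 62.5 mm and 10.7 degrees, less where a joint would pass 70% of its speed; a pose out of reach is approached as far as the arm can. A call with a number of a shift or a turn outside -1 to 1 is refused whole. A call with a gripper value outside its range is refused whole. The fingers move at their own pace and stop on an object; "force" is the grip in N (left out, the last holds). Time passes only in rows, so rows that repeat a pose let the fingers close, or fill a call up. It gives the time, the measured TCP pose, the force and the opening at its end, in the units of the state.
- status.sense(): the state, without advancing time (a new reading comes with each control period).
- snapshot(name): name is "side" or "top"; returns a dict with "img" (420x560x3 uint8, red, green, blue), "depth" (420x560 float32, m along the optical axis (not along the pixel's ray), 0 where there is no reading), "mtx" (3x3 intrinsics, pixels), "k1" (the pictures are not rectified: a ray, as slopes to the right and down, at radius r is drawn at 1 + k1 r^2 times it, then the intrinsics apply), "T" (4x4, takes a point from camera to world coordinates). Camera axes: x right, y up, looking along -z (the intrinsics and any distortion apply to the point x, -y, -z); pixel columns grow to the right and rows downward; lengths in m; the calibration is good to about 2 mm. A picture is of the moment at which its call begins.
- manip.sign_off(): hands the job in, once; it reports no verdict.
The state is a dict: "t": time; "q": joint angles; "qd": joint speeds; "tau": joint torques, N m; "tcp_pos": TCP position; "tool_rot": TCP orientation; "force": force on the tool from outside, world axes, zero at the start; "ft_torque": the same for the moment, N m; "finger_gap": opening from 0.0 (shut) to 1.0 (fully open).
Only numpy, scipy, OpenCV 4.12 (cv2) and the standard library are available. Lean on these libraries where they do the work, as an engineer would, in place of code of your own. Each camera call takes 0.05 s, during which the arm holds its last target. There are 200 camera calls.

### The job

Take the big T-handle hex key from its stand, feel it into the sunken socket of the panel jig's edge clamp without leaning on it, and turn the screw clockwise until the clamp comes up firm on the panel. Then draw the key out and stand it back in its own hole, leaving everything else on the bench where it is.

Things in the scene. Friction and masses are not known exactly. Their poses are not given: they have to be found in the camera images.
- key_grip (a point): Centre of the handle of the big T-handle hex key (the tallest of the three standing in the stand). Handle: black bar 110 long, 18 wide, 26 high (mm). x = along the bar, z = up the shaft. The shaft is a steel hexagon, 14 mm across flats (16.2 over corners), and runs straight down from here; its tip is 115 mm below this point. About 170 g.
- key_tip (a point): Centre of the flat lower end of the big key's hexagonal shaft, 115 mm below the handle's centre. In the stand it stands on the floor of its hole, 40 mm below the stand's top.
- stand_hole (a point): Mouth of the big key's own hole: the middle one of three in the aluminium key stand (56 x 160 x 50 mm, fixed). Round, 21 mm wide, 40 mm deep, blind; this point is its centre on the stand's top, 50 mm above the bench. y = along the row of holes (next holes 50 mm away), z = up.
- access (a point): Centre of the round access hole (22 mm wide) in the top face of the steel edge clamp on the panel jig, 60 mm above the bench; the jig is fixed. z up. The screw head lies 16 mm down, with a 2 mm deep conical lead-in (20.6 to 16.6 mm wide); under it opens a 14.8 mm hex socket, oiled, floor 28 mm below this point. How the hexagon is turned is unknown; a key not lined up rests 18 mm down.
- cam (a joint): Turn of the clamp's eccentric screw, rad: grows clockwise seen from above; starts between 0 (open) and 0.25; at 1.1 the jaw is hard on the panel and the screw turns no further; before that it drags with only 0.06 Nm and stays where it is left. Says nothing of how the socket's hexagon is turned.
- key_mid: The 10 mm T-handle key in the same stand, 50 mm to the +y side of the big key; 79 mm long with an 80 mm black bar on top; its top is 89 mm above the bench. Bystander. Origin: tip of the shaft.
- key_small: The 8 mm T-handle key in the same stand, 50 mm to the -y side of the big key; 70 mm long with a 70 mm black bar on top; its top is 80 mm above the bench. Bystander. Origin: tip of the shaft.
- roller: Hand roller with black rubber wheel (32 mm across, 50 wide) and handle, 135 mm long, lying on the panel in the jig. Bystander. Origin: under the wheel.
- driver: Screwdriver lying on the bench. Bystander. Origin: underside, x = along it.
- tape: Roll of tape lying flat, 90 mm across, 24 high. Bystander. Origin: centre of the underside.
- offcut: Offcut of aluminium angle, 140 x 30 x 25 mm, on the bench. Bystander. Origin: centre of the underside.

How it is judged:
On the way, in this order (a step that is already met when the one before it is completed fails the run):
1. the key has dropped into the screw's socket (tip over 24 mm below the clamp's top, 3 mm or less off the axis) (z of key_tip in the frame of access below -0.024 m and horizontal distance between key_tip and access below 0.003 m), for 0.1 s.
2. with the key still in the socket, the screw is turned clockwise until the clamp is firm (value of joint cam above 1.08 rad and z of key_tip in the frame of access below -0.021 m), for 0.1 s.
At the end, for the whole second after the job is handed in: The screw is still tight (cam above 1.05 rad); the big key stands in its own hole, tip over 34 mm deep and within 6 mm of the hole's centre, leaning under 0.22 rad, at rest and let go (value of joint cam above 1.05 rad and horizontal distance between key_tip and stand_hole below 0.006 m and z of key_tip in the frame of stand_hole below -0.034 m and angle between key_grip's own z axis and vertical below 0.22 rad and linear speed of key below 0.02 m/s); the robot touches nothing.
It fails at once if the key is leant on or forced before the clamp comes up (over 60 N on the jig) (contact force between key and jig above 60 N and value of joint cam below 1 rad).
It fails at once if the clamp is overtightened (over 110 N between key and jig) (contact force between key and jig above 110 N).
It fails at once if one of the two smaller keys is moved by more than 20 mm (distance of any of key_mid, key_small from where it was at the start of the episode above 0.02 m).
It fails at once if the roller, screwdriver, tape roll or offcut is moved by more than 20 mm (distance of any of roller, driver, tape, offcut from where it was at the start of the episode above 0.02 m).
It also fails if it takes over 72 s, if anything falls off the work surface, if the arm or the gripper's body presses on something with over 40 N, if the wrist force passes 120 N, or if a joint passes its speed limit or range.

## Working session

There is one attempt and no reset: what is moved stays moved. The work goes in short steps, Python scripts to look and compute and a tool call to move; the robot and the scene stay as the last step left them, time stands still between calls to the robot, and variables do not carry over. Pictures are saved under pics/ and viewed, on a budget of 10 in all, crops included, one or two more only if the job needs it, and the job is handed in when it is done.

Besides the shell and the picture viewer there is one more tool, called by a JSON object that holds its "name" and its "arguments". move_arm: Moves the arm, as the interface text tells. Its arguments: {"type":"object","properties":{"plan":{"type":"array"},"force":{"type":"number"}},"required":["plan"]}

```bash
mkdir -p pics; ls; cat > h.py <<'E'
import numpy as np, cv2
from station import status, snapshot, manip
from scipy.spatial.transform import Rotation as R
def save(s,n): cv2.imwrite('pics/'+n, s['img'][:,:,::-1])
def cloud(s):
    K=np.array(s['mtx']);h,w=s['depth'].shape
    u,v=np.meshgrid(np.arange(w),np.arange(h))
    p=np.stack([u,v],-1).reshape(-1,1,2).astype(float)
    x=cv2.undistortPoints(p,K,np.array([s['k1'],0,0,0,0.])).reshape(h,w,2)
    d=s['depth'];T=np.array(s['T'])
    c=np.stack([x[...,0]*d,-x[...,1]*d,-d],-1)
    P=c@T[:3,:3].T+T[:3,3]; P[d==0]=np.nan
    return P
def ray(s,uv,z):
    K=np.array(s['mtx']);T=np.array(s['T'])
    x=cv2.undistortPoints(np.array(uv,float).reshape(-1,1,2),K,np.array([s['k1'],0,0,0,0.])).reshape(-1,2)
    d=np.c_[x[:,0],-x[:,1],-np.ones(len(x))]@T[:3,:3].T
    return T[:3,3]+d*((z-T[2,3])/d[:,2])[:,None]
E
python3 - <<'E'
from h import *
s=status.sense();print(s)
for n in('top','side'):
    a=snapshot(n);save(a,n+'0.png');np.savez('pics/'+n+'0.npz',**a);print(a['mtx'],a['k1'],a['T'])
E
```

```text
pics
{'t': 0.0, 'q': array([ 1.04751418e+00,  5.28476703e-01,  1.43392570e+00,  3.38295260e-06,
        1.18138832e+00, -1.78528343e-01]), 'qd': array([ 0.00093407, -0.00051896,  0.00070106,  0.00055558, -0.00051884,
        0.00016806]), 'tau': array([-1.50765805e-03, -4.42337251e+01, -1.78027689e+01, -3.28770193e-04,
        8.58461164e-03,  1.46315591e-05]), 'tcp_pos': array([0.21087185, 0.58763153, 0.25231965]), 'tool_rot': array([ 1.71525038e-01,  9.85179148e-01, -1.03152098e-03, -3.79258736e-04]), 'force': array([-0.34376708, -0.91566588, -0.43577905]), 'ft_torque': array([ 0.01524987,  0.06272511, -0.05955109]), 'finger_gap': 0.996660193801548}
[[487.22580394   0.         279.76164406]
 [  0.         487.22580394 205.74164479]
 [  0.           0.           1.        ]] 0.04475182365156016 [[ 8.32757344e-02  9.76401271e-01 -1.99262917e-01  3.85322659e-01]
 [-9.96526540e-01  8.15762565e-02 -1.67382822e-02  1.12884368e-01]
 [-8.81572133e-05  1.99964678e-01  9.79803103e-01  1.07279628e+00]
 [ 0.00000000e+00  0.00000000e+00  0.00000000e+00  1.00000000e+00]]
[[400.60230403   0.         284.94234778]
 [  0.         400.60230403 212.2288471 ]
 [  0.           0.           1.        ]] -0.007054753948256164 [[-0.93299876  0.25702703 -0.25189367  0.353445  ]
 [-0.35974758 -0.68506238  0.63345972  0.764405  ]
 [-0.0097466   0.68163527  0.7316272   0.80161305]
 [ 0.          0.          0.          1.        ]]
```

View pics/top0.png

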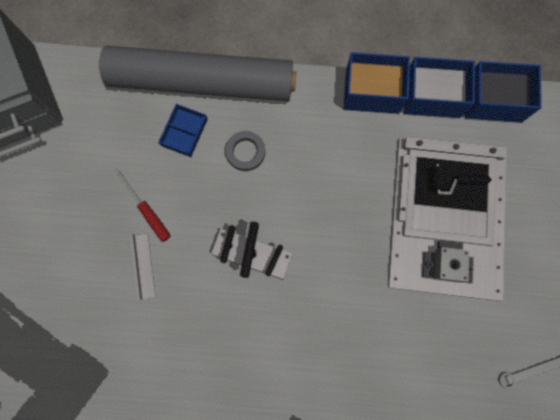

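View pics/side0.png

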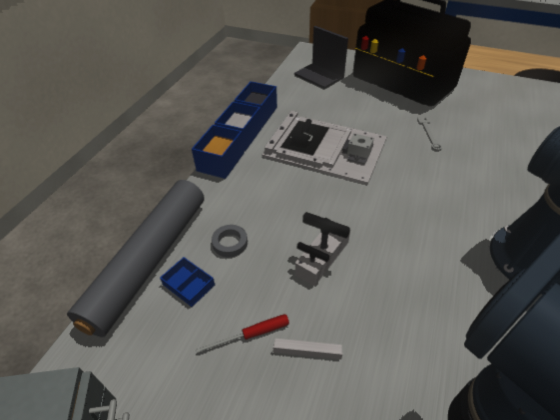

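The top view shows the big key's bar running (251,223)-(247,276), with the stand under it. The clamp block is at about (455,264), with its dark access hole in the centre. The side view agrees. Next I measure both.

```bash
python3 - <<'E'
from h import *
for n in('top','side'):
    s=dict(np.load(f'pics/{n}0.npz'));P=cloud(s);g=s['img'].max(-1).astype(int)
    z=P[...,2]
    reg=(P[...,0]>.1)&(P[...,0]<.6)&(abs(P[...,1])<.6)
    # big handle
    c0=ray(s,[[249,250]] if n=='top' else [[325,226]],.138)[0]
    near=np.hypot(P[...,0]-c0[0],P[...,1]-c0[1])<.09
    m=near&(z>.112)&(z<.16)
    q=P[m];print(n,'c0',c0,'handle n',m.sum(),'z pct',np.percentile(q[:,2],[5,50,95]))
    v,u=np.nonzero(m);print('px',u.min(),u.max(),v.min(),v.max())
    r=cv2.minAreaRect((q[q[:,2]>.128][:,:2]*1000).astype(np.float32));print('rect',r,'mean',q.mean(0))
    for lo,hi,t in((.042,.06,'stand'),(.065,.11,'smallkeys')):
        mm=near&(z>lo)&(z<hi)&((g>90) if t=='stand' else (g<70));print(t,cv2.minAreaRect((P[mm][:,:2]*1000).astype(np.float32)),mm.sum())
    c1=ray(s,[[455,265]] if n=='top' else [[359,140]],.06)[0];print('clamp c1',c1)
    near=np.hypot(P[...,0]-c1[0],P[...,1]-c1[1])<.05
    m=near&(z>.053)&(z<.068);print('clamp',m.sum(),np.median(z[m]),cv2.minAreaRect((P[m][:,:2]*1000).astype(np.float32)),P[m].mean(0))
a=dict(np.load('pics/top0.npz'))['img'];b=dict(np.load('pics/side0.npz'))['img']
f=lambda i,x,y:cv2.resize(i[y-25:y+25,x-33:x+33],(396,300),interpolation=cv2.INTER_CUBIC)
f2=lambda i,x,y:cv2.resize(i[y-37:y+38,x-50:x+50],(396,300),interpolation=cv2.INTER_CUBIC)
o=np.vstack([np.hstack([f(a,455,264),f(b,359,145)]),np.hstack([f2(a,250,250),f2(b,322,245)])])
cv2.imwrite('pics/crop1.png',cv2.convertScaleAbs(o[:,:,::-1],alpha=1.5))
E
```

```text
top c0 [0.4840175  0.18052901 0.138     ] handle n 560 z pct [0.12878186 0.13765861 0.14090286]
px 239 258 221 277
rect ((487.4596252441406, 181.9199676513672), (18.34394645690918, 109.75056457519531), 84.42678833007812) mean [0.48622612 0.18116575 0.13676688]
stand ((487.4894104003906, 181.81468200683594), (159.841552734375, 55.986080169677734), 75.73204803466797) 1115
smallkeys ((484.81146240234375, 184.32803344726562), (117.24525451660156, 76.3065185546875), 72.73200988769531) 462
clamp c1 [ 0.49731778 -0.23944356  0.06      ]
clamp 855 0.06067881017490784 ((499.5350341796875, -238.54669189453125), (59.753787994384766, 65.85977935791016), 88.50868225097656) [ 0.49887758 -0.23708877  0.06047522]
side c0 [0.484894   0.19747856 0.138     ] handle n 570 z pct [0.11651944 0.13378593 0.13829196]
px 302 349 212 237
rect ((488.4336853027344, 182.9081573486328), (20.707189559936523, 109.68736267089844), 84.4717025756836) mean [0.4870876  0.18768009 0.13055612]
stand ((493.5238037109375, 203.19656372070312), (119.67742919921875, 57.01966857910156), 75.83552551269531) 440
smallkeys ((489.1523742675781, 182.96231079101562), (117.47757720947266, 76.78961944580078), 78.17007446289062) 325
clamp c1 [ 0.50614377 -0.23608418  0.06      ]
clamp 261 0.05906449364830013 ((501.19232177734375, -236.27975463867188), (66.3542251586914, 64.07587432861328), 88.56519317626953) [ 0.50052844 -0.23331792  0.05875783]
```

View pics/crop1.png

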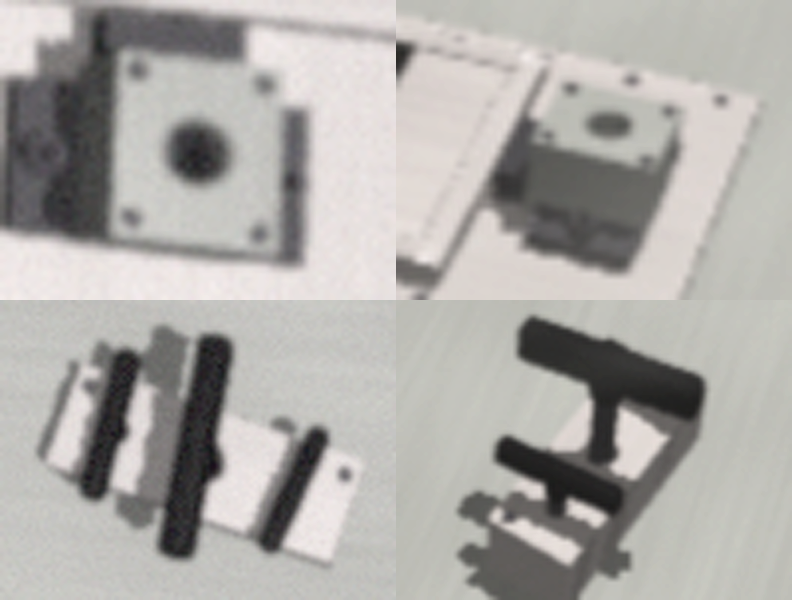

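```bash
cat >> h.py <<'E'
def step(pos,yaw=None,st=None):
    "scaled shift/turn from the measured pose to a downward tool pose with x axis at yaw"
    st=st or status.sense();r=R.from_quat(st['tool_rot']);p=st['tcp_pos']
    sh=r.inv().apply(np.array(pos)-p)/.1
    tr=np.zeros(3)
    if yaw is not None:
        T=R.from_matrix([[np.cos(yaw),np.sin(yaw),0],[np.sin(yaw),-np.cos(yaw),0],[0,0,-1]])
        tr=(r.inv()*T).as_rotvec()/(np.pi/4)
    print('t',round(st['t'],2),'turn',tr.round(4),'shift',sh.round(4),'F',st['force'].round(1),'M',st['ft_torque'].round(2),'gap',round(st['finger_gap'],3),'tcp',p.round(4))
E
python3 - <<'E'
from h import *
pr={}
for n,(x,y) in dict(top=(455,264),side=(361,141)).items():
    s=dict(np.load(f'pics/{n}0.npz'));g=s['img'].mean(-1)
    w=7 if n=='top' else 5
    sub=g[y-w:y+w+1,x-w:x+w+1];wt=np.clip(np.percentile(sub,80)*.8-sub,0,None)
    v,u=np.mgrid[y-w:y+w+1,x-w:x+w+1]
    uv=[(u*wt).sum()/wt.sum(),(v*wt).sum()/wt.sum()]
    print(n,uv,ray(s,[uv],.06),'deep',ray(s,[uv],.052))
step([.4875,.182,.2],3.044)
E
```

```text
top [np.float64(454.48921008889215), np.float64(264.10931560309314)] [[ 0.49905594 -0.23839262  0.06      ]] deep [[ 0.49995431 -0.24116733  0.052     ]]
side [np.float64(360.5648500532805), np.float64(141.22042928908508)] [[ 0.50025345 -0.2318042   0.06      ]] deep [[ 0.50183711 -0.2425506   0.052     ]]
t 0.1 turn [-0.0023 -0.0008 -0.3148] shift [-3.9746 -2.8823  0.5281] F [-0.7  0.6  0.2] M [-0.    0.02 -0.04] gap 0.996 tcp [0.2109 0.5877 0.2524]
```

{"name": "move_arm", "arguments": {"plan": [[[0, 0, -0.08, -0.25, -0.18, 0, 0], [0, 0, -0.16, -0.5, -0.36, 0, 0], [0, 0, -0.24, -0.75, -0.54, 0, 0], [0, 0, -0.315, -1, -0.72, 0, 0], [0, 0, -0.315, -1, -1, 0, 0], [0, 0, -0.315, -1, -1, 0, 0], [0, 0, -0.315, -1, -1, 0, 0], [0, 0, -0.315, -1, -1, 0, 0]]]}}

```text
t: 1.1
tcp_pos: [0.2718, 0.4613, 0.2533]
tool_rot: [0.048, 0.999, 0.0, 0.0]
force: [-0.4, -0.5, -0.2]
finger_gap: 0.998
```

```bash
python3 -c "
from h import *
step([.4875,.182,.2],3.044)"
```

```text
t 1.1 turn [0.0012 0.0007 0.0012] shift [-2.416  -2.5725  0.5325] F [-0.4 -0.5 -0.2] M [-0.02 -0.    0.03] gap 0.998 tcp [0.2718 0.4613 0.2533]
```

{"name": "move_arm", "arguments": {"plan": [[[0, 0, 0, -0.3, -0.3, 0, 0], [0, 0, 0, -0.6, -0.6, 0, 0], [0, 0, 0, -0.95, -0.95, 0, 0], [0, 0, 0, -1, -1, 0, 0], [0, 0, 0, -1, -1, 0, 0], [0, 0, 0, -1, -1, 0, 0], [0, 0, 0, -1, -1, 0, 0], [0, 0, 0, -1, -1, 0, 0]]]}}

```text
t: 2.1
tcp_pos: [0.3608, 0.3516, 0.2533]
tool_rot: [0.048, 0.999, 0.0, -0.0]
force: [0.7, 0.7, 0.0]
finger_gap: 0.999
```

{"name": "move_arm", "arguments": {"plan": [[[0, 0, 0, -0.3, -0.3, 0.1, 0], [0, 0, 0, -0.6, -0.6, 0.2, 0], [0, 0, 0, -0.95, -0.95, 0.3, 0], [0, 0, 0, -1, -1, 0.3, 0], [0, 0, 0, -1, -1, 0.3, 0], [0, 0, 0, -1, -1, 0.3, 0], [0, 0, 0, -1, -1, 0.3, 0], [0, 0, 0, -1, -1, 0.3, 0]]]}}

```text
t: 3.1
tcp_pos: [0.4507, 0.2425, 0.2235]
tool_rot: [0.048, 0.999, 0.0, 0.0]
force: [-0.7, 0.5, 0.2]
finger_gap: 0.999
```

```bash
python3 -c "
from h import *
step([.4875,.182,.128],3.044)"
```

```text
t 3.1 turn [0.0002 0.0003 0.002 ] shift [-0.4244 -0.5667  0.9553] F [-0.7  0.5  0.2] M [-0.05 -0.03  0.03] gap 0.999 tcp [0.4507 0.2425 0.2235]
```

{"name": "move_arm", "arguments": {"plan": [[[0, 0, 0, -0.21, -0.28, 0.1, 0], [0, 0, 0, -0.425, -0.565, 0.3, 0], [0, 0, 0, -0.425, -0.565, 0.3, 0], [0, 0, 0, -0.425, -0.565, 0.5, 0], [0, 0, 0, -0.425, -0.565, 0.75, 0], [0, 0, 0, -0.425, -0.565, 0.95, 0], [0, 0, 0, -0.425, -0.565, 0.95, 0], [0, 0, 0, -0.425, -0.565, 0.95, 0]]]}}

```text
t: 4.1
tcp_pos: [0.4882, 0.1821, 0.1291]
tool_rot: [0.048, 0.999, 0.0, 0.001]
force: [-0.1, 0.3, 0.1]
finger_gap: 1.0
```

{"name": "move_arm", "arguments": {"plan": [[[0, 0, 0, 0, 0, 0, 1], [0, 0, 0, 0, 0, 0, 1], [0, 0, 0, 0, 0, 0, 1], [0, 0, 0, 0, 0, 0, 1], [0, 0, 0, 0, 0, 0, 1], [0, 0, 0, 0, 0, 0, 1], [0, 0, 0, 0, 0, 0, 1], [0, 0, 0, 0, 0, 0, 1]]], "force": 60}}

```text
t: 5.1
tcp_pos: [0.4882, 0.1815, 0.1287]
tool_rot: [0.049, 0.999, 0.0, 0.0]
force: [0.4, -0.8, 4.8]
finger_gap: 0.2
```

```bash
python3 -c "
from h import *
step([.4875,.182,.228],3.044)"
```

```text
t 5.1 turn [0.0003 0.0009 0.0002] shift [ 0.0067  0.0046 -0.9934] F [ 0.4 -0.8  4.8] M [0.07 0.12 0.01] gap 0.2 tcp [0.4882 0.1815 0.1287]
```

{"name": "move_arm", "arguments": {"plan": [[[0, 0, 0, 0, 0, -0.05, 1], [0, 0, 0, 0, 0, -0.2, 1], [0, 0, 0, 0, 0, -0.4, 1], [0, 0, 0, 0, 0, -0.6, 1], [0, 0, 0, 0, 0, -0.8, 1], [0, 0, 0, 0, 0, -0.9, 1], [0, 0, 0, 0, 0, -0.9, 1], [0, 0, 0, 0, 0, -0.9, 1]]]}}

```text
t: 6.1
tcp_pos: [0.4873, 0.1813, 0.2177]
tool_rot: [0.049, 0.999, -0.0, -0.001]
force: [0.2, 0.1, -2.3]
finger_gap: 0.2
```

```bash
python3 - <<'E'
from h import *
step([.4995,-.2385,.218],3.044)
a=snapshot('side');b=snapshot('top')
np.savez('pics/side1.npz',**a);np.savez('pics/top1.npz',**b)
f=lambda i,x,y:cv2.resize(i[max(y-75,0):y+75,x-66:x+66],(396,450),interpolation=cv2.INTER_CUBIC)
o=np.hstack([f(b['img'],250,250),f(a['img'],322,225)])
cv2.imwrite('pics/crop2.png',cv2.convertScaleAbs(o[:,:,::-1],alpha=1.5))
# second reading of the stand hole, now open
for n,s in(('top',b),('side',a)):
    P=cloud(s);z=P[...,2];m=(np.hypot(P[...,0]-.4875,P[...,1]-.182)<.1)&(z>.042)&(z<.06)
    print(n,cv2.minAreaRect((P[m][:,:2]*1000).astype(np.float32)),m.sum())
E
```

```text
t 6.1 turn [-0.0005 -0.0018  0.0002] shift [-5.2930e-01 -4.1665e+00 -1.8000e-03] F [ 0.2  0.1 -2.3] M [ 0.04 -0.01  0.01] gap 0.2 tcp [0.4873 0.1813 0.2177]
top ((487.552978515625, 181.74664306640625), (159.78515625, 56.002227783203125), 75.71129608154297) 560
side ((489.0351257324219, 182.55398559570312), (163.34764099121094, 57.59808349609375), 75.70060729980469) 910
```

View pics/crop2.png

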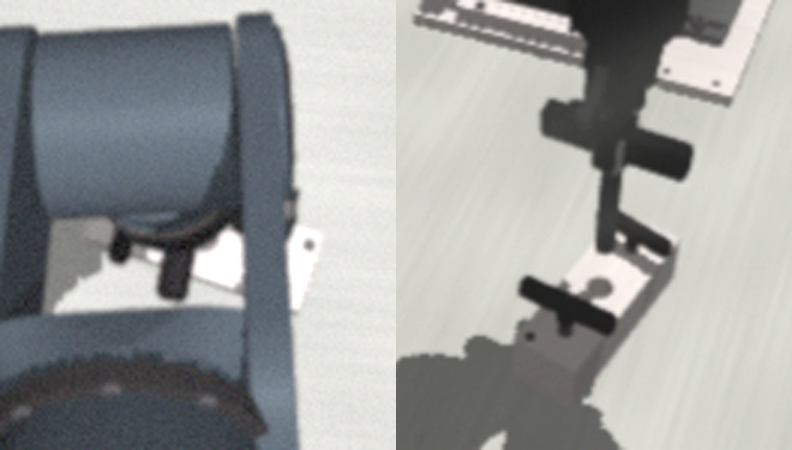

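Side view: the key hangs straight in the gripper and its own hole is open at crop (596,288). The small keys are still standing. Now I carry it to the clamp.

{"name": "move_arm", "arguments": {"plan": [[[0, 0, 0, -0.03, -0.2, 0, 1], [0, 0, 0, -0.06, -0.5, 0, 1], [0, 0, 0, -0.1, -0.9, 0, 1], [0, 0, 0, -0.13, -1, 0, 1], [0, 0, 0, -0.13, -1, 0, 1], [0, 0, 0, -0.13, -1, 0, 1], [0, 0, 0, -0.13, -1, 0, 1], [0, 0, 0, -0.13, -1, 0, 1]]]}}

```text
t: 7.2
tcp_pos: [0.491, 0.0813, 0.2183]
tool_rot: [0.048, 0.999, 0.0, -0.0]
force: [-0.3, 0.0, -1.7]
finger_gap: 0.203
```

{"name": "move_arm", "arguments": {"plan": [[[0, 0, 0, -0.03, -0.2, 0, 1], [0, 0, 0, -0.06, -0.5, 0, 1], [0, 0, 0, -0.1, -0.9, 0, 1], [0, 0, 0, -0.13, -1, 0, 1], [0, 0, 0, -0.13, -1, 0, 1], [0, 0, 0, -0.13, -1, 0, 1], [0, 0, 0, -0.13, -1, 0, 1], [0, 0, 0, -0.13, -1, 0, 1]]]}}

```text
t: 8.2
tcp_pos: [0.4943, -0.0194, 0.2183]
tool_rot: [0.048, 0.999, 0.0, -0.0]
force: [-0.8, 0.8, -1.0]
finger_gap: 0.202
```

{"name": "move_arm", "arguments": {"plan": [[[0, 0, 0, -0.03, -0.2, 0, 1], [0, 0, 0, -0.06, -0.5, 0, 1], [0, 0, 0, -0.1, -0.9, 0, 1], [0, 0, 0, -0.13, -1, 0, 1], [0, 0, 0, -0.13, -1, 0, 1], [0, 0, 0, -0.13, -1, 0, 1], [0, 0, 0, -0.13, -1, 0, 1], [0, 0, 0, -0.13, -1, 0, 1]]]}}

```text
t: 9.2
tcp_pos: [0.4975, -0.1202, 0.2184]
tool_rot: [0.048, 0.999, 0.0, -0.0]
force: [0.3, -0.6, -1.6]
finger_gap: 0.204
```

{"name": "move_arm", "arguments": {"plan": [[[0, 0, 0, -0.03, -0.2, 0, 1], [0, 0, 0, -0.06, -0.5, 0, 1], [0, 0, 0, -0.1, -0.9, 0, 1], [0, 0, 0, -0.13, -1, 0, 1], [0, 0, 0, -0.13, -1, 0, 1], [0, 0, 0, -0.13, -1, 0, 1], [0, 0, 0, -0.13, -1, 0, 1], [0, 0, 0, -0.13, -1, 0, 1]]]}}

```text
t: 10.2
tcp_pos: [0.5008, -0.2209, 0.2184]
tool_rot: [0.048, 0.999, 0.0, -0.0]
force: [-0.2, 0.0, -1.1]
finger_gap: 0.203
```

```bash
python3 -c "
from h import *
step([.4995,-.2385,.188],3.044)"
```

```text
t 10.2 turn [ 0.0002 -0.0001  0.0017] shift [-0.0039 -0.1762  0.3039] F [-0.2  0.  -1.1] M [-0.03  0.04 -0.02] gap 0.203 tcp [ 0.5008 -0.2209  0.2184]
```

{"name": "move_arm", "arguments": {"plan": [[[0, 0, 0, 0, -0.1, 0, 1], [0, 0, 0, 0, -0.175, 0.05, 1], [0, 0, 0, 0, -0.175, 0.15, 1], [0, 0, 0, 0, -0.175, 0.25, 1], [0, 0, 0, 0, -0.175, 0.3, 1], [0, 0, 0, 0, -0.175, 0.3, 1], [0, 0, 0, 0, -0.175, 0.3, 1], [0, 0, 0, 0, -0.175, 0.3, 1]]]}}

```text
t: 11.2
tcp_pos: [0.4993, -0.2392, 0.1887]
tool_rot: [0.049, 0.999, -0.0, 0.0]
force: [0.5, 0.5, -1.0]
finger_gap: 0.203
```

```bash
python3 - <<'E'
from h import *
step([.4995,-.2385,.158],3.044)
a=snapshot('side');b=snapshot('top')
np.savez('pics/side2.npz',**a);np.savez('pics/top2.npz',**b)
f=lambda i,x,y:cv2.resize(i[max(y-50,0):y+25,x-33:x+33],(396,450),interpolation=cv2.INTER_CUBIC)
o=np.hstack([f(b['img'],455,264),f(a['img'],359,145)])
cv2.imwrite('pics/crop3.png',cv2.convertScaleAbs(o[:,:,::-1],alpha=1.5))
E
```

```text
t 11.2 turn [-0.0006  0.0009  0.0005] shift [-0.0007  0.0076  0.3068] F [ 0.5  0.5 -1. ] M [-0.01 -0.    0.06] gap 0.203 tcp [ 0.4993 -0.2392  0.1887]
```

View pics/crop3.png

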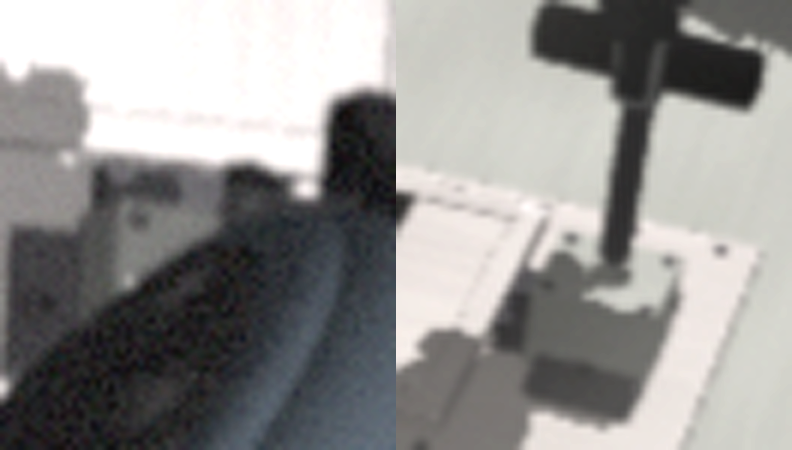

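```bash
python3 - <<'E'
from h import *
s=dict(np.load('pics/side2.npz'));s0=dict(np.load('pics/side0.npz'))
T=s['T']
def proj(p):
    c=(np.array(p)-T[:3,3])@T[:3,:3];x=c[0]/-c[2];y=-c[1]/-c[2];f=1+s['k1']*(x*x+y*y)
    return np.array([s['mtx'][0,0]*x*f+s['mtx'][0,2],s['mtx'][1,1]*y*f+s['mtx'][1,2]])
for z in(.0707,.08,.10,.11):print(z,proj([.4993,-.2392,z]))
print('hole',proj([.4995,-.2385,.06]))
g=s['img'].mean(-1);g0=s0['img'].mean(-1)
for v in range(114,142,2):
    r=slice(350,380);d=np.clip(70-g[v,r],0,None);u=np.arange(350,380);print(v,g[v,356:372].astype(int),((u*d).sum()/d.sum()).round(2))
print(g0[134:148,352:370].astype(int))
E
```

```text
0.0707 [361.9169364  137.00586878]
0.08 [362.3214613  134.46664024]
0.1 [363.20691837 128.90773844]
0.11 [363.65777686 126.07680872]
hole [361.33740141 140.00995164]
114 [140 140 140 141 142 141 132  87  39  31  32  35  64 116 137 139] 365.63
116 [139 140 141 142 142 139 116  69  35  32  30  40  94 130 139 139] 365.43
118 [140 141 142 142 141 137  98  47  32  31  32  47 109 137 139 139] 365.0
120 [140 141 142 141 141 132  87  39  31  31  34  64 115 137 138 138] 364.64
122 [140 141 141 140 138 115  68  36  31  31  41  92 127 136 138 138] 364.42
124 [140 139 140 139 135  96  46  32  31  32  47 106 133 136 137 137] 364.0
126 [138 138 138 137 133  90  39  31  31  35  62 113 133 136 137 137] 363.68
128 [139 138 137 135 117  72  36  31  32  41  90 124 134 135 135 134] 363.45
130 [157 156 156 150 113  59  35  32  33  48 107 134 135 135 135 134] 363.17
132 [154 155 156 151 105  48  33  33  35  57 121 155 156 148 144 143] 362.86
134 [118 137 141 125  77  38  33  33  42  88 136 153 156 157 158 157] 362.46
136 [133 135 132 105  59  36  34  34  49 109 138 144 146 149 150 148] 362.17
138 [103 124
[... 492 characters left out ...]
117 123 125 125 124 122]
 [123 123 123 123 122 113  93  75  68  68  70  74  94 115 124 124 125 123]
 [122 123 123 124 121 102  75  61  60  60  59  57  67 103 122 125 124 124]
 [117 123 123 123 122 107  81  64  62  62  60  59  72 106 123 125 125 125]
 [104 122 124 124 124 121 104  88  80  76  76  80  94 115 125 126 126 126]
 [103 120 124 123 124 125 123 122 113 109 110 116 122 125 126 126 127 126]
 [ 87 103 111 113 118 121 123 125 124 124 125 127 127 127 126 126 126 125]
 [ 63  66  72  77  89  98 108 114 119 121 124 126 126 126 120 115 117 119]
 [ 59  60  61  62  64  66  73  79  91 100 107 113 119 120 102  80  87  98]
 [ 60  61  60  61  62  62  63  64  67  68  70  78  91 100  94  79  84  85]]
```

Key axis in the side view matches the kinematics to within about 0.3 px. The hole mouth centre there is (361.0,140.4), which puts it near (0.500,-0.238). I'm descending to just above the screw head.

{"name": "move_arm", "arguments": {"plan": [[[0, 0, 0, -0.006, 0.012, 0, 1], [0, 0, 0, -0.006, 0.012, 0.04, 1], [0, 0, 0, -0.006, 0.012, 0.08, 1], [0, 0, 0, -0.006, 0.012, 0.12, 1], [0, 0, 0, -0.006, 0.012, 0.16, 1], [0, 0, 0, -0.006, 0.012, 0.2, 1], [0, 0, 0, -0.006, 0.012, 0.24, 1], [0, 0, 0, -0.006, 0.012, 0.24, 1]]]}}

```text
t: 12.3
tcp_pos: [0.4996, -0.2379, 0.1639]
tool_rot: [0.049, 0.999, 0.0, -0.0]
force: [0.6, 0.1, -1.3]
finger_gap: 0.201
```

```bash
python3 -c "
from h import *
step([.5,-.238,.160],3.044)"
```

```text
t 12.3 turn [ 0.0006 -0.001   0.0002] shift [-0.0041 -0.0008  0.039 ] F [ 0.6  0.1 -1.3] M [ 0.07 -0.    0.04] gap 0.201 tcp [ 0.4996 -0.2379  0.1639]
```

{"name": "move_arm", "arguments": {"plan": [[[0, 0, 0, 0, 0, 0.01, 1], [0, 0, 0, 0, 0, 0.02, 1], [0, 0, 0, 0, 0, 0.025, 1], [0, 0, 0, 0, 0, 0.03, 1], [0, 0, 0, 0, 0, 0.035, 1], [0, 0, 0, 0, 0, 0.04, 1], [0, 0, 0, 0, 0, 0.045, 1], [0, 0, 0, 0, 0, 0.045, 1]]]}}

```text
t: 13.3
tcp_pos: [0.5, -0.2381, 0.1601]
tool_rot: [0.049, 0.999, -0.0, 0.0]
force: [0.5, 0.3, 1.8]
finger_gap: 0.197
```

{"name": "move_arm", "arguments": {"plan": [[[0, 0, 0, 0, 0, 0.005, 1], [0, 0, 0, 0, 0, 0.01, 1], [0, 0, 0.03, 0, 0, 0.01, 1], [0, 0, 0.06, 0, 0, 0.01, 1], [0, 0, 0.09, 0, 0, 0.01, 1], [0, 0, 0.12, 0, 0, 0.01, 1], [0, 0, 0.15, 0, 0, 0.01, 1], [0, 0, 0.18, 0, 0, 0.01, 1]]]}}

```text
t: 14.3
tcp_pos: [0.5, -0.238, 0.1589]
tool_rot: [0.12, 0.993, 0.0, 0.0]
force: [2.7, 0.7, -1.1]
finger_gap: 0.201
```

```bash
python3 -c "
from h import *
step([.5,-.238,.160],3.044)"
```

```text
t 14.3 turn [ 1.000e-04  6.000e-04 -1.819e-01] shift [-0.0002 -0.0003 -0.0113] F [ 2.7  0.7 -1.1] M [ 0.42 -0.66  0.02] gap 0.201 tcp [ 0.5    -0.238   0.1589]
```

{"name": "move_arm", "arguments": {"plan": [[[0, 0, 0, 0, 0, 0.005, 1], [0, 0, 0, 0, 0, 0.01, 1], [0, 0, 0, 0, 0, 0.015, 1], [0, 0, 0, 0, 0, 0.015, 1], [0, 0, 0, 0, 0, 0.015, 1], [0, 0, 0, 0, 0, 0.015, 1], [0, 0, 0, 0, 0, 0.015, 1], [0, 0, 0, 0, 0, 0.015, 1]]]}}

```text
t: 15.3
tcp_pos: [0.4999, -0.238, 0.1573]
tool_rot: [0.119, 0.993, 0.0, 0.0]
force: [4.1, 2.5, -0.8]
finger_gap: 0.201
```

```bash
python3 -c "
from h import *
step([.5,-.238,.160],3.044)"
```

```text
t 15.3 turn [ 0.      0.0002 -0.1799] shift [-0.0012  0.0005 -0.0269] F [ 4.1  2.5 -0.8] M [ 0.58 -0.86  0.03] gap 0.201 tcp [ 0.4999 -0.238   0.1573]
```

{"name": "move_arm", "arguments": {"plan": [[[0, 0, 0, -0.006, 0.004, 0, 1], [0, 0, 0, -0.006, 0.004, 0.01, 1], [0, 0, 0, -0.006, 0.004, 0.02, 1], [0, 0, 0, -0.006, 0.004, 0.03, 1], [0, 0, 0, -0.006, 0.004, 0.04, 1], [0, 0, 0, -0.006, 0.004, 0.045, 1], [0, 0, 0, -0.006, 0.004, 0.045, 1], [0, 0, 0, -0.006, 0.004, 0.045, 1]]]}}

```text
t: 16.3
tcp_pos: [0.5004, -0.2378, 0.1528]
tool_rot: [0.119, 0.993, -0.0, -0.0]
force: [2.0, 1.7, 0.2]
finger_gap: 0.203
```

```bash
python3 -c "
from h import *
step([.5,-.238,.160],3.044)"
```

```text
t 16.3 turn [-0.0002 -0.0002 -0.1796] shift [ 0.0035 -0.0028 -0.0722] F [2.  1.7 0.2] M [ 0.21 -0.42  0.04] gap 0.203 tcp [ 0.5004 -0.2378  0.1528]
```

In the socket: tip about 25 mm down with almost no load. I'll go 1 mm deeper, centre, and start turning.

{"name": "move_arm", "arguments": {"plan": [[[0, 0, 0, -0.002, 0.004, 0.01, 1], [0, 0, 0.06, -0.002, 0.004, 0.01, 1], [0, 0, 0.12, -0.002, 0.004, 0.01, 1], [0, 0, 0.18, -0.002, 0.004, 0.01, 1], [0, 0, 0.24, -0.002, 0.004, 0.01, 1], [0, 0, 0.3, -0.002, 0.004, 0.01, 1], [0, 0, 0.36, -0.002, 0.004, 0.01, 1], [0, 0, 0.42, -0.002, 0.004, 0.01, 1]]], "force": 90}}

```text
t: 17.3
tcp_pos: [0.5005, -0.2377, 0.1517]
tool_rot: [0.281, 0.96, -0.0, -0.0]
force: [1.4, -0.3, 0.4]
finger_gap: 0.197
```

```bash
python3 -c "
from h import *
step([.5,-.238,.160],3.044)"
```

```text
t 17.3 turn [-9.000e-04 -6.000e-04 -6.011e-01] shift [ 0.0026 -0.0058 -0.0827] F [ 1.4 -0.3  0.4] M [ 0.08 -0.31  0.1 ] gap 0.197 tcp [ 0.5005 -0.2377  0.1517]
```

{"name": "move_arm", "arguments": {"plan": [[[0, 0, 0.06, 0, 0, 0, 1], [0, 0, 0.12, 0, 0, 0, 1], [0, 0, 0.18, 0, 0, 0, 1], [0, 0, 0.24, 0, 0, 0, 1], [0, 0, 0.3, 0, 0, 0, 1], [0, 0, 0.35, 0, 0, 0, 1], [0, 0, 0.4, 0, 0, 0, 1], [0, 0, 0.4, 0, 0, 0, 1]]]}}

```text
t: 18.3
tcp_pos: [0.5005, -0.2376, 0.1517]
tool_rot: [0.427, 0.904, -0.0, -0.0]
force: [0.0, -0.1, 0.4]
finger_gap: 0.194
```

```bash
python3 -c "
from h import *
step([.5,-.238,.160],3.044)"
```

```text
t 18.3 turn [-9.000e-04 -7.000e-04 -9.987e-01] shift [ 0.0001 -0.006  -0.0827] F [ 0.  -0.1  0.4] M [-0.05 -0.17  0.06] gap 0.194 tcp [ 0.5005 -0.2376  0.1517]
```

{"name": "move_arm", "arguments": {"plan": [[[0, 0, 0.03, 0, 0, 0, 1], [0, 0, 0.06, 0, 0, 0, 1], [0, 0, 0.09, 0, 0, 0, 1], [0, 0, 0.12, 0, 0, 0, 1], [0, 0, 0.15, 0, 0, 0, 1], [0, 0, 0.18, 0, 0, 0, 1], [0, 0, 0.2, 0, 0, 0, 1], [0, 0, 0.2, 0, 0, 0, 1]]]}}

```text
t: 19.3
tcp_pos: [0.5006, -0.2374, 0.1517]
tool_rot: [0.497, 0.868, -0.0, -0.0]
force: [-1.1, -0.9, -0.4]
finger_gap: 0.199
```

```bash
python3 -c "
from h import *
step([.5,-.238,.160],3.044)"
```

```text
t 19.3 turn [-3.0000e-04 -5.0000e-04 -1.1998e+00] shift [-0.0019 -0.008  -0.0825] F [-1.1 -0.9 -0.4] M [-0.33  0.25  0.05] gap 0.199 tcp [ 0.5006 -0.2374  0.1517]
```

{"name": "move_arm", "arguments": {"plan": [[[0, 0, 0.02, 0, 0, 0, 1], [0, 0, 0.04, 0, 0, 0, 1], [0, 0, 0.06, 0, 0, 0, 1], [0, 0, 0.08, 0, 0, 0, 1], [0, 0, 0.1, 0, 0, 0, 1], [0, 0, 0.12, 0, 0, 0, 1], [0, 0, 0.13, 0, 0, 0, 1], [0, 0, 0.13, 0, 0, 0, 1]]]}}

```text
t: 20.3
tcp_pos: [0.5006, -0.2374, 0.1517]
tool_rot: [0.54, 0.841, -0.0, -0.0]
force: [-3.0, -1.9, -0.6]
finger_gap: 0.197
```

```bash
python3 -c "
from h import *
step([.5,-.238,.160],3.044)"
```

```text
t 20.3 turn [-2.0000e-04 -5.0000e-04 -1.3298e+00] shift [-0.003  -0.0083 -0.0827] F [-3.  -1.9 -0.6] M [-0.44  0.53  0.08] gap 0.197 tcp [ 0.5006 -0.2374  0.1517]
```

{"name": "move_arm", "arguments": {"plan": [[[0, 0, 0.02, 0, -0.004, 0, 1], [0, 0, 0.04, 0, -0.004, 0, 1], [0, 0, 0.06, 0, -0.004, 0, 1], [0, 0, 0.08, 0, -0.004, 0, 1], [0, 0, 0.1, 0, -0.004, 0, 1], [0, 0, 0.12, 0, -0.004, 0, 1], [0, 0, 0.12, 0, -0.004, 0, 1], [0, 0, 0.12, 0, -0.004, 0, 1]]]}}

```text
t: 21.3
tcp_pos: [0.5005, -0.2375, 0.1518]
tool_rot: [0.58, 0.815, 0.0, 0.0]
force: [0.2, -0.4, -1.6]
finger_gap: 0.2
```

```bash
python3 -c "
from h import *
step([.5,-.238,.160],3.044)"
```

```text
t 21.3 turn [ 2.0000e-04  0.0000e+00 -1.4499e+00] shift [-0.003  -0.0059 -0.082 ] F [ 0.2 -0.4 -1.6] M [-0.12  0.05  0.09] gap 0.2 tcp [ 0.5005 -0.2375  0.1518]
```

{"name": "move_arm", "arguments": {"plan": [[[0, 0, 0.02, 0, 0, 0, 1], [0, 0, 0.04, 0, 0, 0, 1], [0, 0, 0.06, 0, 0, 0, 1], [0, 0, 0.08, 0, 0, 0, 1], [0, 0, 0.09, 0, 0, 0, 1], [0, 0, 0.1, 0, 0, 0, 1], [0, 0, 0.1, 0, 0, 0, 1], [0, 0, 0.1, 0, 0, 0, 1]]]}}

```text
t: 22.3
tcp_pos: [0.5004, -0.2376, 0.1518]
tool_rot: [0.611, 0.792, 0.0, -0.0]
force: [0.2, 1.1, -2.5]
finger_gap: 0.192
```

```bash
python3 -c "
from h import *
step([.5,-.238,.160],3.044)"
```

```text
t 22.3 turn [ 1.0000e-04 -0.0000e+00 -1.5498e+00] shift [-0.0031 -0.0051 -0.0818] F [ 0.2  1.1 -2.5] M [-0.03 -0.03  0.03] gap 0.192 tcp [ 0.5004 -0.2376  0.1518]
```

{"name": "move_arm", "arguments": {"plan": [[[0, 0, 0.02, 0, 0, 0, 1], [0, 0, 0.04, 0, 0, 0, 1], [0, 0, 0.06, 0, 0, 0, 1], [0, 0, 0.08, 0, 0, 0, 1], [0, 0, 0.09, 0, 0, 0, 1], [0, 0, 0.1, 0, 0, 0, 1], [0, 0, 0.1, 0, 0, 0, 1], [0, 0, 0.1, 0, 0, 0, 1]]]}}

```text
t: 23.3
tcp_pos: [0.5004, -0.2376, 0.1518]
tool_rot: [0.642, 0.767, 0.0, -0.0]
force: [0.5, 0.1, -0.9]
finger_gap: 0.198
```

```bash
python3 -c "
from h import *
step([.5,-.238,.160],3.044)"
```

```text
t 23.3 turn [ 0.0000e+00 -1.0000e-04 -1.6498e+00] shift [-0.0035 -0.0047 -0.0819] F [ 0.5  0.1 -0.9] M [-0.    0.07  0.09] gap 0.198 tcp [ 0.5004 -0.2376  0.1518]
```

{"name": "move_arm", "arguments": {"plan": [[[0, 0, 0.02, 0, 0, 0, 1], [0, 0, 0.04, 0, 0, 0, 1], [0, 0, 0.06, 0, 0, 0, 1], [0, 0, 0.08, 0, 0, 0, 1], [0, 0, 0.09, 0, 0, 0, 1], [0, 0, 0.1, 0, 0, 0, 1], [0, 0, 0.1, 0, 0, 0, 1], [0, 0, 0.1, 0, 0, 0, 1]]]}}

```text
t: 24.3
tcp_pos: [0.5004, -0.2376, 0.1518]
tool_rot: [0.671, 0.741, -0.0, -0.0]
force: [0.1, 1.0, -1.1]
finger_gap: 0.196
```

```bash
python3 -c "
from h import *
step([.5,-.238,.160],3.044)
print(status.sense()['q'].round(3))"
```

```text
t 24.3 turn [-0.0000e+00 -2.0000e-04 -1.7498e+00] shift [-0.0039 -0.0041 -0.0819] F [ 0.1  1.  -1.1] M [0.03 0.12 0.14] gap 0.196 tcp [ 0.5004 -0.2376  0.1518]
[-0.645  0.574  1.705 -0.     0.863 -0.744]
```

{"name": "move_arm", "arguments": {"plan": [[[0, 0, 0.02, 0, 0, 0, 1], [0, 0, 0.04, 0, 0, 0, 1], [0, 0, 0.06, 0, 0, 0, 1], [0, 0, 0.06, 0, 0, 0, 1], [0, 0, 0.06, 0, 0, 0, 1], [0, 0, 0.06, 0, 0, 0, 1], [0, 0, 0.06, 0, 0, 0, 1], [0, 0, 0.06, 0, 0, 0, 1]]]}}

```text
t: 25.3
tcp_pos: [0.5004, -0.2376, 0.1518]
tool_rot: [0.689, 0.725, -0.0, -0.0]
force: [-0.9, 0.3, -1.7]
finger_gap: 0.197
```

```bash
python3 -c "
from h import *
step([.5,-.238,.160],3.044)"
```

```text
t 25.3 turn [-1.0000e-04 -1.0000e-04 -1.8097e+00] shift [-0.0039 -0.004  -0.0819] F [-0.9  0.3 -1.7] M [0.03 0.12 0.13] gap 0.197 tcp [ 0.5004 -0.2376  0.1518]
```

{"name": "move_arm", "arguments": {"plan": [[[0, 0, 0.02, 0, 0, 0, 1], [0, 0, 0.04, 0, 0, 0, 1], [0, 0, 0.06, 0, 0, 0, 1], [0, 0, 0.06, 0, 0, 0, 1], [0, 0, 0.06, 0, 0, 0, 1], [0, 0, 0.06, 0, 0, 0, 1], [0, 0, 0.06, 0, 0, 0, 1], [0, 0, 0.06, 0, 0, 0, 1]]]}}

```text
t: 26.3
tcp_pos: [0.5004, -0.2376, 0.1518]
tool_rot: [0.705, 0.709, -0.0, -0.0]
force: [-0.2, 0.1, -1.4]
finger_gap: 0.196
```

```bash
python3 - <<'E'
from h import *
step([.5,-.238,.160],3.044)
a=snapshot('side');np.savez('pics/side3.npz',**a)
i=a['img'][85:175,320:400]
cv2.imwrite('pics/crop4.png',cv2.convertScaleAbs(cv2.resize(i,(533,600),interpolation=cv2.INTER_CUBIC)[:,:,::-1],alpha=1.5))
E
```

```text
t 26.3 turn [-0.0000e+00 -1.0000e-04 -1.8697e+00] shift [-0.0043 -0.0039 -0.0818] F [-0.2  0.1 -1.4] M [0.07 0.18 0.07] gap 0.196 tcp [ 0.5004 -0.2376  0.1518]
```

View pics/crop4.png

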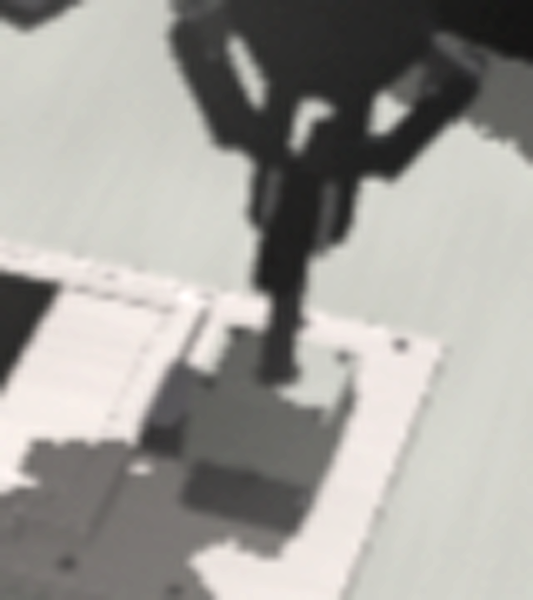

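```bash
python3 - <<'E'
from h import *
s=dict(np.load('pics/side3.npz'));T=s['T']
def proj(p):
    c=(np.array(p)-T[:3,3])@T[:3,:3];x=c[0]/-c[2];y=-c[1]/-c[2];f=1+s['k1']*(x*x+y*y)
    return (s['mtx'][0,0]*x*f+s['mtx'][0,2],s['mtx'][1,1]*y*f+s['mtx'][1,2])
for z in(.1358,.1488,.1618):
    for y in(-.055,.055):print(z,y,np.round(proj([.5004,-.2376+y,z]),1))
P=cloud(s);g=s['img'].mean(-1)
m=(abs(P[...,0]-.5)<.012)&(P[...,1]>-.21)&(P[...,1]<-.15)&(P[...,2]>.11)&(P[...,2]<.2)
q=P[m];print(m.sum(),q.min(0),q.max(0),np.percentile(q[:,2],[5,25,50,75,95]))
v,u=np.nonzero(m);print(u.min(),u.max(),v.min(),v.max())
# bar end face and its tilt about vertical, plan view of points at bar height
m=(np.hypot(P[...,0]-.5,P[...,1]+.2376)<.075)&(P[...,2]>.134)&(P[...,2]<.165)
q=P[m];print(cv2.minAreaRect((q[:,:2]*1000).astype(np.float32)))
E
```

```text
0.1358 -0.055 [368.7 108.9]
0.1358 0.055 [359.8 129.3]
0.1488 -0.055 [369.3 105.1]
0.1488 0.055 [360.4 125.5]
0.1618 -0.055 [369.9 101.2]
0.1618 0.055 [361.  121.5]
83 [ 0.4919662  -0.20937834  0.13494613] [ 0.50945662 -0.17905142  0.16161703] [0.13956064 0.14751941 0.15570503 0.15952244 0.16110101]
358 365 117 129
((501.07232666015625, -232.19676208496094), (100.82689666748047, 43.005794525146484), 74.03157043457031)
```

The key is seated: its bar measures z 0.135-0.162, as predicted for a tip 26 mm down, and it has turned with the gripper. I'll keep turning in small steps.

{"name": "move_arm", "arguments": {"plan": [[[0, 0, 0.01, 0, 0, 0, 1], [0, 0, 0.02, 0, 0, 0, 1], [0, 0, 0.03, 0, 0, 0, 1], [0, 0, 0.04, 0, 0, 0, 1], [0, 0, 0.04, 0, 0, 0, 1], [0, 0, 0.04, 0, 0, 0, 1], [0, 0, 0.04, 0, 0, 0, 1], [0, 0, 0.04, 0, 0, 0, 1]]]}}

```text
t: 27.35
tcp_pos: [0.5004, -0.2376, 0.1518]
tool_rot: [0.716, 0.698, -0.0, -0.0]
force: [-1.0, 0.4, -0.9]
finger_gap: 0.196
```

```bash
python3 -c "
from h import *
step([.5,-.238,.160],3.044)
print(status.sense()['tau'].round(3))"
```

```text
t 27.35 turn [-1.0000e-04 -2.0000e-04 -1.9098e+00] shift [-0.0043 -0.0036 -0.0821] F [-1.   0.4 -0.9] M [0.06 0.21 0.07] gap 0.196 tcp [ 0.5004 -0.2376  0.1518]
[ -0.088 -41.742 -13.334   0.108  -0.321   0.088]
```

{"name": "move_arm", "arguments": {"plan": [[[0, 0, 0.015, 0, 0, 0, 1], [0, 0, 0.03, 0, 0, 0, 1], [0, 0, 0.04, 0, 0, 0, 1], [0, 0, 0.05, 0, 0, 0, 1], [0, 0, 0.06, 0, 0, 0, 1], [0, 0, 0.06, 0, 0, 0, 1], [0, 0, 0.06, 0, 0, 0, 1], [0, 0, 0.06, 0, 0, 0, 1]]]}}

```text
t: 28.35
tcp_pos: [0.5004, -0.2376, 0.1518]
tool_rot: [0.733, 0.681, -0.0, -0.0]
force: [-1.5, 1.3, -2.2]
finger_gap: 0.198
```

```bash
python3 -c "
from h import *
step([.5,-.238,.160],3.044)
print(status.sense()['tau'].round(3))"
```

```text
t 28.35 turn [-0.0000e+00 -2.0000e-04 -1.9698e+00] shift [-0.0046 -0.0034 -0.0821] F [-1.5  1.3 -2.2] M [0.1  0.25 0.08] gap 0.198 tcp [ 0.5004 -0.2376  0.1518]
[ -0.063 -41.828 -13.458   0.097  -0.376   0.06 ]
```

{"name": "move_arm", "arguments": {"plan": [[[0, 0, 0.015, 0, 0, 0, 1], [0, 0, 0.03, 0, 0, 0, 1], [0, 0, 0.045, 0, 0, 0, 1], [0, 0, 0.06, 0, 0, 0, 1], [0, 0, 0.075, 0, 0, 0, 1], [0, 0, 0.08, 0, 0, 0, 1], [0, 0, 0.08, 0, 0, 0, 1], [0, 0, 0.08, 0, 0, 0, 1]]]}}

```text
t: 29.35
tcp_pos: [0.5004, -0.2376, 0.1518]
tool_rot: [0.754, 0.657, -0.0, -0.0]
force: [-1.0, 0.3, -1.6]
finger_gap: 0.195
```

```bash
python3 -c "
from h import *
step([.5,-.238,.160],3.044)
print(status.sense()['tau'].round(3))"
```

```text
t 29.35 turn [-0.0000e+00 -2.0000e-04 -2.0498e+00] shift [-0.0047 -0.003  -0.0821] F [-1.   0.3 -1.6] M [0.1  0.3  0.02] gap 0.195 tcp [ 0.5004 -0.2376  0.1518]
[-6.8000e-02 -4.1922e+01 -1.3596e+01  7.2000e-02 -4.3700e-01  3.4000e-02]
```

```bash
python3 - <<'E'
from h import *
s=snapshot('side');np.savez('pics/side4.npz',**s);T=s['T'];b=snapshot('top');np.savez('pics/top4.npz',**b)
P=cloud(s)
m=(P[...,1]>-.205)&(P[...,1]<-.15)&(abs(P[...,0]-.5)<.06)&(P[...,2]>.125)&(P[...,2]<.2)
q=P[m];print(m.sum(),q.min(0),q.max(0),q[q[:,1]>-.195].mean(0))
f=lambda i:cv2.resize(i,(400,450),interpolation=cv2.INTER_CUBIC)
o=np.hstack([f(b['img'][220:310,415:495]),f(s['img'][85:175,320:400])])
cv2.imwrite('pics/crop5.png',cv2.convertScaleAbs(o[:,:,::-1],alpha=1.8))
E
```

```text
81 [ 0.49705471 -0.204841    0.13749917] [ 0.51701074 -0.17982675  0.16326333] [ 0.50662213 -0.18574336  0.15104287]
```

View pics/crop5.png

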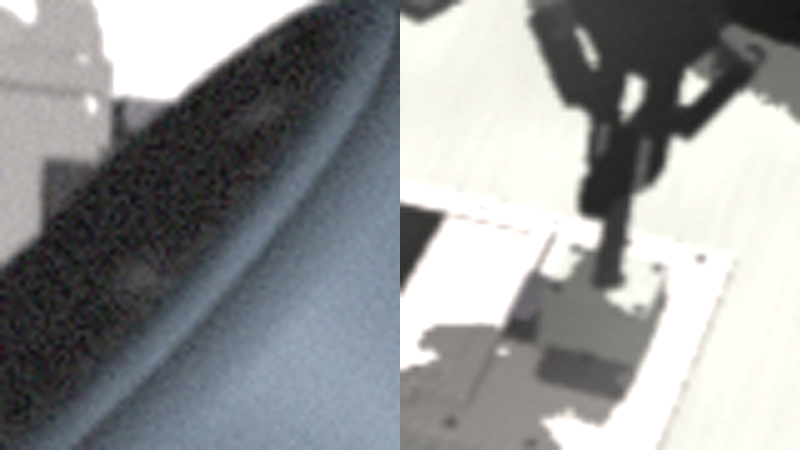

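The bar still turns with the gripper: bar yaw measures 1.455 against 1.434 for the tool. The torque stays at drag level, so the stop hasn't been reached. Continuing in small steps.

{"name": "move_arm", "arguments": {"plan": [[[0, 0, 0.015, 0, 0, 0, 1], [0, 0, 0.03, 0, 0, 0, 1], [0, 0, 0.045, 0, 0, 0, 1], [0, 0, 0.06, 0, 0, 0, 1], [0, 0, 0.075, 0, 0, 0, 1], [0, 0, 0.09, 0, 0, 0, 1], [0, 0, 0.1, 0, 0, 0, 1], [0, 0, 0.1, 0, 0, 0, 1]]]}}

```text
t: 30.45
tcp_pos: [0.5004, -0.2376, 0.1518]
tool_rot: [0.779, 0.627, 0.0, -0.0]
force: [-1.0, 2.1, -1.3]
finger_gap: 0.198
```

```bash
python3 -c "
from h import *
step([.5,-.238,.160],3.044)
print(status.sense()['tau'].round(3))"
```

```text
t 30.45 turn [ 0.00e+00 -1.00e-04 -2.15e+00] shift [-0.005  -0.0029 -0.082 ] F [-1.   2.1 -1.3] M [ 0.23  0.3  -0.01] gap 0.198 tcp [ 0.5004 -0.2376  0.1518]
[-6.0000e-02 -4.2013e+01 -1.3745e+01  2.3000e-02 -5.0500e-01 -6.0000e-03]
```

{"name": "move_arm", "arguments": {"plan": [[[0, 0, 0.015, 0, 0, 0, 1], [0, 0, 0.03, 0, 0, 0, 1], [0, 0, 0.045, 0, 0, 0, 1], [0, 0, 0.06, 0, 0, 0, 1], [0, 0, 0.075, 0, 0, 0, 1], [0, 0, 0.09, 0, 0, 0, 1], [0, 0, 0.105, 0, 0, 0, 1], [0, 0, 0.12, 0, 0, 0, 1]]]}}

```text
t: 31.45
tcp_pos: [0.5004, -0.2376, 0.1518]
tool_rot: [0.808, 0.589, -0.0, -0.0]
force: [-0.9, 0.5, -1.9]
finger_gap: 0.198
```

```bash
python3 -c "
from h import *
step([.5,-.238,.160],3.044)
s=status.sense();print(s['tau'].round(3),s['q'].round(3))"
```

```text
t 31.45 turn [-1.0000e-04 -2.0000e-04 -2.2708e+00] shift [-0.0052 -0.0022 -0.082 ] F [-0.9  0.5 -1.9] M [ 0.29  0.33 -0.05] gap 0.198 tcp [ 0.5004 -0.2376  0.1518]
[-1.4400e-01 -4.2066e+01 -1.3881e+01 -1.5000e-02 -5.7500e-01 -8.4000e-02] [-0.645  0.574  1.705 -0.     0.863 -0.335]
```

```bash
python3 - <<'E'
from h import *
s5=snapshot('side');np.savez('pics/side5.npz',**s5)
def proj(s,p):
    T=s['T'];c=(np.array(p)-T[:3,3])@T[:3,:3];x=c[0]/-c[2];y=-c[1]/-c[2];f=1+s['k1']*(x*x+y*y)
    return np.array((s['mtx'][0,0]*x*f+s['mtx'][0,2],s['mtx'][1,1]*y*f+s['mtx'][1,2]))
for n,turn in(('side3',1.87),('side4',2.05),('side5',2.271)):
    s=dict(np.load(f'pics/{n}.npz'));P=cloud(s);g=s['img'].mean(-1)
    yaw=3.044-turn*np.pi/4;d=np.array([np.cos(yaw),np.sin(yaw),0]);c=np.array([.5004,-.2376,.1488])
    rel=P-c;al=rel@d;ac=rel@np.array([-d[1],d[0],0])
    m=(al>.03)&(al<.065)&(abs(ac)<.025)&(abs(rel[...,2])<.03)
    q=rel[m];print(n,'yaw',round(yaw,3),m.sum(),'z',np.percentile(q[:,2],[3,97]).round(4),'across',np.percentile(ac[m],[3,50,97]).round(4),'along max',np.percentile(al[m],97).round(4))
    for z in(.065,.075,.085,.1,.115,.125):
        e=proj(s,[.5004,-.2376,z]);v=int(round(e[1]));ec=np.interp(v,[proj(s,[.5004,-.2376,z+.01])[1],e[1],proj(s,[.5004,-.2376,z-.01])[1]],[proj(s,[.5004,-.2376,z+.01])[0],e[0],proj(s,[.5004,-.2376,z-.01])[0]])
        u=np.arange(352,376);w=np.clip(75-g[v,352:376],0,None);print(z,v,'pred',ec.round(2),'meas',((u*w).sum()/w.sum()).round(2),'w',(w>20).sum(),end=' | ')
    print()
E
```

```text
side3 yaw 1.575 82 z [-0.0109  0.0124] across [-0.0082  0.0007  0.0081] along max 0.0566
0.065 139 pred 361.15 meas 359.74 w 5 | 0.075 136 pred 361.63 meas 360.28 w 5 | 0.085 133 pred 362.1 meas 362.4 w 4 | 0.1 129 pred 362.74 meas 362.41 w 4 | 0.115 125 pred 363.37 meas 361.77 w 7 | 0.125 122 pred 363.84 meas 362.75 w 8 | 
side4 yaw 1.434 87 z [-0.0106  0.0127] across [-0.0075  0.002   0.0084] along max 0.0568
0.065 139 pred 361.15 meas 360.06 w 6 | 0.075 136 pred 361.63 meas 360.73 w 5 | 0.085 133 pred 362.1 meas 362.2 w 4 | 0.1 129 pred 362.74 meas 362.57 w 4 | 0.115 125 pred 363.37 meas 360.38 w 10 | 0.125 122 pred 363.84 meas 361.59 w 10 | 
side5 yaw 1.26 89 z [-0.0113  0.0122] across [-0.0074  0.0035  0.0092] along max 0.058
0.065 139 pred 361.15 meas 360.42 w 6 | 0.075 136 pred 361.63 meas 361.85 w 5 | 0.085 133 pred 362.1 meas 362.11 w 5 | 0.1 129 pred 362.74 meas 362.78 w 4 | 0.115 125 pred 363.37 meas 358.92 w 13 | 0.125 122 pred 363.84 meas 360.2 w 14 |
```

{"name": "move_arm", "arguments": {"plan": [[[0, 0, 0.015, 0, 0, 0, 1], [0, 0, 0.03, 0, 0, 0, 1], [0, 0, 0.045, 0, 0, 0, 1], [0, 0, 0.06, 0, 0, 0, 1], [0, 0, 0.075, 0, 0, 0, 1], [0, 0, 0.09, 0, 0, 0, 1], [0, 0, 0.105, 0, 0, 0, 1], [0, 0, 0.12, 0, 0, 0, 1]]]}}

```text
t: 32.5
tcp_pos: [0.5004, -0.2376, 0.1518]
tool_rot: [0.835, 0.551, -0.0, -0.0]
force: [-0.8, 1.1, -1.4]
finger_gap: 0.195
```

```bash
python3 -c "
from h import *
step([.5,-.238,.160],3.044)
s=status.sense();print(s['tau'].round(3),s['q'].round(3))"
```

```text
t 32.5 turn [-0.0000e+00 -1.0000e-04 -2.3908e+00] shift [-0.0055 -0.002  -0.0821] F [-0.8  1.1 -1.4] M [0.31 0.34 0.04] gap 0.195 tcp [ 0.5004 -0.2376  0.1518]
[ -0.259 -42.107 -14.002  -0.055  -0.639  -0.073] [-0.645  0.574  1.705  0.     0.863 -0.241]
```

{"name": "move_arm", "arguments": {"plan": [[[0, 0, 0.02, 0, 0, 0, 1], [0, 0, 0.04, 0, 0, 0, 1], [0, 0, 0.06, 0, 0, 0, 1], [0, 0, 0.08, 0, 0, 0, 1], [0, 0, 0.1, 0, 0, 0, 1], [0, 0, 0.12, 0, 0, 0, 1], [0, 0, 0.14, 0, 0, 0, 1], [0, 0, 0.16, 0, 0, 0, 1]]]}}

```text
t: 33.5
tcp_pos: [0.5005, -0.2377, 0.1519]
tool_rot: [0.868, 0.497, 0.0, 0.0]
force: [-0.5, 1.4, -1.7]
finger_gap: 0.196
```

```bash
python3 -c "
from h import *
step([.5,-.238,.160],3.044)
s=status.sense();print(s['tau'].round(3),s['q'].round(3))"
```

```text
t 33.5 turn [ 2.000e-04  6.000e-04 -2.551e+00] shift [-0.0052 -0.003  -0.0814] F [-0.5  1.4 -1.7] M [ 0.21  0.25 -0.  ] gap 0.196 tcp [ 0.5005 -0.2377  0.1519]
[ -0.223 -42.017 -13.7    -0.051  -0.476  -0.085] [-0.645  0.574  1.704 -0.     0.863 -0.115]
```

{"name": "move_arm", "arguments": {"plan": [[[0, 0, 0.02, 0, 0, 0, 1], [0, 0, 0.04, 0, 0, 0, 1], [0, 0, 0.06, 0, 0, 0, 1], [0, 0, 0.08, 0, 0, 0, 1], [0, 0, 0.1, 0, 0, 0, 1], [0, 0, 0.12, 0, 0, 0, 1], [0, 0, 0.14, 0, 0, 0, 1], [0, 0, 0.16, 0, 0, 0, 1]]]}}

```text
t: 34.5
tcp_pos: [0.5004, -0.2376, 0.1518]
tool_rot: [0.897, 0.442, 0.0, -0.0]
force: [-0.6, -0.0, -1.7]
finger_gap: 0.195
```

```bash
python3 -c "
from h import *
step([.5,-.238,.160],3.044)
s=status.sense();print(s['tau'].round(3),s['q'].round(3))
s=snapshot('side');np.savez('pics/side6.npz',**s);b=snapshot('top')
f=lambda i:cv2.resize(i,(400,450),interpolation=cv2.INTER_CUBIC)
o=np.hstack([f(b['img'][220:310,415:495]),f(s['img'][85:175,320:400])])
cv2.imwrite('pics/crop6.png',cv2.convertScaleAbs(o[:,:,::-1],alpha=1.8))
t=status.sense();print(t['tau'].round(3),t['ft_torque'].round(3))
"
```

```text
t 34.5 turn [ 1.0000e-04 -1.0000e-04 -2.7112e+00] shift [-0.0059 -0.0005 -0.0818] F [-0.6 -0.  -1.7] M [ 0.25  0.14 -0.01] gap 0.195 tcp [ 0.5004 -0.2376  0.1518]
[ -0.287 -41.921 -13.463  -0.094  -0.355  -0.078] [-0.645  0.574  1.705  0.     0.863  0.011]
[ -0.278 -41.91  -13.451  -0.09   -0.35    0.051] [ 0.218  0.134 -0.007]
```

View pics/crop6.png

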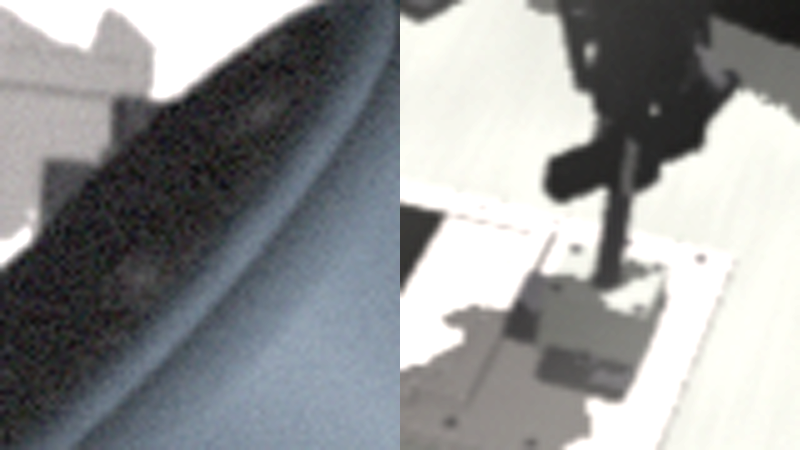

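{"name": "move_arm", "arguments": {"plan": [[[0, 0, 0, 0, 0, 0.005, 1], [0, 0, 0, 0, 0, 0.01, 1], [0, 0, 0, 0, 0, 0.015, 1], [0, 0, 0, 0, 0, 0.02, 1], [0, 0, 0, 0, 0, 0.02, 1], [0, 0, 0, 0, 0, 0.02, 1], [0, 0, 0, 0, 0, 0.02, 1], [0, 0, 0, 0, 0, 0.02, 1]]]}}

```text
t: 35.6
tcp_pos: [0.5005, -0.2376, 0.1507]
tool_rot: [0.897, 0.442, 0.0, 0.0]
force: [-1.2, 1.4, 5.4]
finger_gap: 0.193
```

```bash
python3 -c "
from h import *
step([.5,-.238,.160],3.044)
s=status.sense();print(s['tau'].round(3),s['q'].round(3))
a=dict(np.load('pics/side0.npz'));b=dict(np.load('pics/side6.npz'));c=dict(np.load('pics/side2.npz'))
for x in (a,c,b):
  g=x['img'].mean(-1)
  for v in (142,146,150): print(v,g[v,334:352].astype(int))
"
```

```text
t 35.6 turn [ 4.0000e-04  6.0000e-04 -2.7097e+00] shift [-0.0062 -0.0013 -0.0934] F [-1.2  1.4  5.4] M [0.41 0.46 0.07] gap 0.193 tcp [ 0.5005 -0.2376  0.1507]
[-4.4100e-01 -3.8556e+01 -1.2915e+01 -9.5000e-02 -9.0700e-01  3.0000e-03] [-0.645  0.576  1.706  0.     0.86   0.01 ]
142 [142 142 142 143 140 138 140 143 143 143 118  78  57  55  68  91  89  80]
146 [146 146 140 138 141 141 142 140 114  75  58  55  54  52  55  58  58  59]
150 [141 141 142 142 142 139 113  78  51  37  36  37  38  46  56  59  59  60]
142 [156 156 156 157 153 151 153 156 156 156 129  86  61  57  59  59  52  48]
146 [159 159 153 151 154 155 155 153 124  81  54  40  36  41  54  62  63  64]
150 [ 84  81  85 116 135 138 117  83  55  38  36  37  38  50  60  63  63  64]
142 [156 156 156 158 154 152 154 157 153 132  90  62  58  59  60  59  52  48]
146 [ 88  89 115 115 122 135 135 119  77  40  37  47  56  57  60  62  64  65]
150 [74 74 74 74 75 74 60 43 37 36 36 36 39 49 60 63 64 64]
```

```bash
python3 - <<'E'
from h import *
for n in '0123456':
    g=dict(np.load(f'pics/side{n}.npz'))['img'].mean(-1);o=[]
    for v in range(139,151):
        r=g[v,337:349];t=(np.median(g[v,337:341])+55)/2
        k=np.nonzero(r<t)[0]
        o.append(round(337+k[0]-1+(r[k[0]-1]-t)/(r[k[0]-1]-r[k[0]]),2) if len(k) and k[0]>0 else None)
    print(n,o)
E
```

```text
0 [np.float64(346.2), np.float64(345.54), np.float64(345.08), np.float64(344.51), np.float64(344.04), np.float64(343.36), np.float64(343.0), np.float64(342.41), np.float64(341.92), np.float64(341.35), np.float64(340.91), np.float64(340.44)]
1 [None, None, None, np.float64(345.95), np.float64(343.42), np.float64(341.21), None, None, None, None, None, None]
2 [np.float64(346.3), np.float64(345.63), np.float64(345.15), np.float64(344.58), np.float64(344.08), np.float64(343.37), np.float64(343.04), np.float64(342.45), np.float64(341.99), np.float64(341.42), np.float64(341.04), np.float64(340.79)]
3 [np.float64(345.48), np.float64(344.67), np.float64(344.19), np.float64(343.65), np.float64(343.19), np.float64(342.66), np.float64(342.19), np.float64(341.66), np.float64(341.24), np.float64(340.67), np.float64(340.43), np.float64(340.22)]
4 [np.float64(345.46), np.float64(344.67), np.float64(344.19), np.float64(343.65), np.float64(343.22), np.float64(342.66), np.float64(342.2), np.float64(341.68), np.float64(341.23), np.float64(340.69), np.float64(340.52), np.float64(340.44)]
5 [np.float64(345.47), np.float64(344.67), np.float64(344.21), np.float64(343.66), np.float64(343.21), np.float64(342.65), np.float64(342.2), np.float64(341.65), np.float64(341.22), np.float64(340.69), np.float64(340.62), np.float64(339.76)]
6 [np.float64(345.47), np.float64(344.67), np.float64(344.19), np.float64(343.66), np.float64(343.2), np.float64(342.58), np.float64(342.05), np.float64(341.65), np.float64(341.05), np.float64(340.15), np.float64(340.0), np.float64(339.68)]
```

The jaw edge in the side view (0.9 px shift) moved onto the panel before the 1.87-unit picture. It hasn't moved since, to within 0.02 px, so the screw is at its stop. The floor contact at TCP z 0.1507 also confirms that the key was fully in the hex. Now I draw it out.

{"name": "move_arm", "arguments": {"plan": [[[0, 0, 0, 0, 0, -0.05, 1], [0, 0, 0, 0, 0, -0.1, 1], [0, 0, 0, 0, 0, -0.2, 1], [0, 0, 0, 0, 0, -0.35, 1], [0, 0, 0, 0, 0, -0.55, 1], [0, 0, 0, 0, 0, -0.75, 1], [0, 0, 0, 0, 0, -0.85, 1], [0, 0, 0, 0, 0, -0.85, 1]]]}}

```text
t: 36.6
tcp_pos: [0.5009, -0.238, 0.236]
tool_rot: [0.897, 0.442, 0.001, 0.001]
force: [-0.7, -0.5, -1.1]
finger_gap: 0.197
```

```bash
python3 - <<'E'
from h import *
step([.4875,.1818,.23],.915)
s=snapshot('side');np.savez('pics/side7.npz',**s)
g=s['img'].mean(-1);o=[]
for v in range(139,149):
    r=g[v,337:349];t=(np.median(g[v,337:341])+55)/2;k=np.nonzero(r<t)[0]
    o.append(round(337+k[0]-1+(r[k[0]-1]-t)/(r[k[0]-1]-r[k[0]]),2) if len(k) and k[0]>0 else None)
print([float(x or 0) for x in o])
cv2.imwrite('pics/crop7.png',cv2.convertScaleAbs(cv2.resize(s['img'][60:180,310:410],(500,600),interpolation=cv2.INTER_CUBIC)[:,:,::-1],alpha=1.6))
E
```

```text
t 36.6 turn [ 0.0033 -0.      0.001 ] shift [ 3.2472 -2.6635  0.0526] F [-0.7 -0.5 -1.1] M [ 0.01 -0.02  0.01] gap 0.197 tcp [ 0.5009 -0.238   0.236 ]
[345.47, 344.68, 344.21, 343.65, 343.21, 342.65, 342.18, 341.67, 341.22, 340.68]
```

View pics/crop7.png

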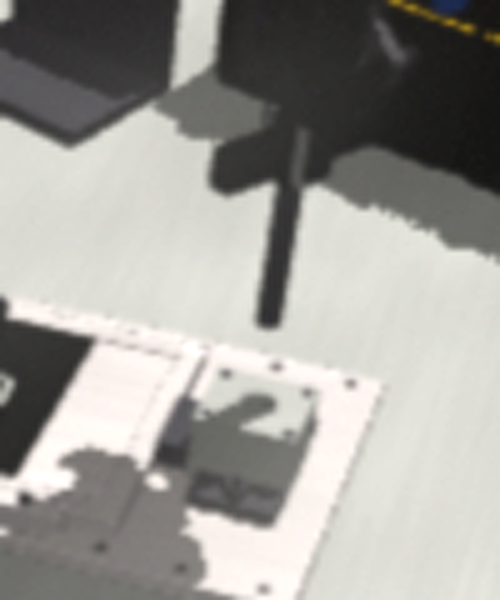

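Key is out and vertical in the grip (tip near (268,325)), and the jaw edge hasn't moved. Carrying it back to the stand.

{"name": "move_arm", "arguments": {"plan": [[[0, 0, 0, 0.2, -0.16, 0, 1], [0, 0, 0, 0.5, -0.41, 0, 1], [0, 0, 0, 0.85, -0.7, 0, 1], [0, 0, 0, 1, -0.82, 0, 1], [0, 0, 0, 1, -0.82, 0, 1], [0, 0, 0, 1, -0.82, 0, 1], [0, 0, 0, 1, -0.82, 0, 1], [0, 0, 0, 1, -0.82, 0, 1]]]}}

```text
t: 37.65
tcp_pos: [0.4964, -0.1093, 0.2348]
tool_rot: [0.897, 0.441, 0.0, 0.0]
force: [0.4, 0.3, -1.1]
finger_gap: 0.194
```

{"name": "move_arm", "arguments": {"plan": [[[0, 0, 0, 0.2, -0.16, 0, 1], [0, 0, 0, 0.5, -0.41, 0, 1], [0, 0, 0, 0.85, -0.7, 0, 1], [0, 0, 0, 1, -0.82, 0, 1], [0, 0, 0, 1, -0.82, 0, 1], [0, 0, 0, 1, -0.82, 0, 1], [0, 0, 0, 1, -0.82, 0, 1], [0, 0, 0, 1, -0.82, 0, 1]]]}}

```text
t: 38.65
tcp_pos: [0.4923, 0.0201, 0.2348]
tool_rot: [0.897, 0.441, -0.0, 0.0]
force: [-0.6, 0.4, -2.2]
finger_gap: 0.196
```

{"name": "move_arm", "arguments": {"plan": [[[0, 0, 0, 0.2, -0.16, 0, 1], [0, 0, 0, 0.5, -0.41, 0, 1], [0, 0, 0, 0.85, -0.7, 0, 1], [0, 0, 0, 1, -0.82, 0, 1], [0, 0, 0, 1, -0.82, 0, 1], [0, 0, 0, 1, -0.82, 0, 1], [0, 0, 0, 1, -0.82, 0, 1], [0, 0, 0, 1, -0.82, 0, 1]]]}}

```text
t: 39.65
tcp_pos: [0.4882, 0.1494, 0.2348]
tool_rot: [0.897, 0.441, -0.0, 0.0]
force: [0.3, -0.1, -1.7]
finger_gap: 0.197
```

```bash
python3 -c "
from h import *
step([.4875,.1818,.18],.915)"
```

```text
t 39.65 turn [-0.      0.0002 -0.0008] shift [ 0.2526 -0.2034  0.548 ] F [ 0.3 -0.1 -1.7] M [ 0.02  0.04 -0.04] gap 0.197 tcp [0.4882 0.1494 0.2348]
```

{"name": "move_arm", "arguments": {"plan": [[[0, 0, 0, 0.15, -0.1, 0, 1], [0, 0, 0, 0.257, -0.2, 0, 1], [0, 0, 0, 0.257, -0.2, 0.1, 1], [0, 0, 0, 0.257, -0.2, 0.25, 1], [0, 0, 0, 0.257, -0.2, 0.4, 1], [0, 0, 0, 0.257, -0.2, 0.55, 1], [0, 0, 0, 0.257, -0.2, 0.6, 1], [0, 0, 0, 0.257, -0.2, 0.6, 1]]]}}

```text
t: 40.65
tcp_pos: [0.4878, 0.1825, 0.1743]
tool_rot: [0.897, 0.442, -0.001, -0.0]
force: [0.2, -0.3, -1.2]
finger_gap: 0.189
```

{"name": "move_arm", "arguments": {"plan": [[[0, 0, 0, 0, 0, 0.03, 1], [0, 0, 0, 0, 0, 0.06, 1], [0, 0, 0, 0, 0, 0.09, 1], [0, 0, 0, 0, 0, 0.12, 1], [0, 0, 0, 0, 0, 0.15, 1], [0, 0, 0, 0, 0, 0.15, 1], [0, 0, 0, 0, 0, 0.15, 1], [0, 0, 0, 0, 0, 0.15, 1]]]}}

```text
t: 41.65
tcp_pos: [0.4879, 0.1828, 0.1599]
tool_rot: [0.897, 0.442, 0.0, 0.0]
force: [0.3, -0.3, -2.0]
finger_gap: 0.194
```

```bash
python3 -c "
from h import *
step([.488,.182,.1287],.915)"
```

```text
t 41.65 turn [ 0.0002 -0.0002  0.001 ] shift [-0.0056  0.0051  0.3121] F [ 0.3 -0.3 -2. ] M [0.04 0.01 0.02] gap 0.194 tcp [0.4879 0.1828 0.1599]
```

Tip about 8 mm into the hole with no contact. Lowering to the floor.

{"name": "move_arm", "arguments": {"plan": [[[0, 0, 0, -0.005, 0.005, 0.05, 1], [0, 0, 0, -0.005, 0.005, 0.1, 1], [0, 0, 0, -0.005, 0.005, 0.15, 1], [0, 0, 0, -0.005, 0.005, 0.2, 1], [0, 0, 0, -0.005, 0.005, 0.25, 1], [0, 0, 0, -0.005, 0.005, 0.29, 1], [0, 0, 0, -0.005, 0.005, 0.3, 1], [0, 0, 0, -0.005, 0.005, 0.305, 1]]]}}

```text
t: 42.65
tcp_pos: [0.488, 0.182, 0.1293]
tool_rot: [0.897, 0.442, 0.0, 0.0]
force: [-0.1, 0.2, -1.3]
finger_gap: 0.195
```

```bash
python3 -c "
from h import *
step([.488,.182,.1287],.915)"
```

```text
t 42.65 turn [ 0.0001 -0.0001  0.001 ] shift [-0.0005  0.0001  0.006 ] F [-0.1  0.2 -1.3] M [-0.02  0.02 -0.01] gap 0.195 tcp [0.488  0.182  0.1293]
```

{"name": "move_arm", "arguments": {"plan": [[[0, 0, 0, 0, 0, 0.006, 1], [0, 0, 0, 0, 0, 0.006, 1], [0, 0, 0, 0, 0, 0.006, 0.7], [0, 0, 0, 0, 0, 0.006, 0.6], [0, 0, 0, 0, 0, 0.006, 0.4], [0, 0, 0, 0, 0, 0.006, 0.2], [0, 0, 0, 0, 0, 0.006, 0], [0, 0, 0, 0, 0, 0.006, 0]]]}}

```text
t: 43.65
tcp_pos: [0.488, 0.182, 0.1287]
tool_rot: [0.897, 0.442, 0.0, 0.0]
force: [-0.1, -0.7, 0.2]
finger_gap: 1.003
```

{"name": "move_arm", "arguments": {"plan": [[[0, 0, 0, 0, 0, 0, 0], [0, 0, 0, 0, 0, 0, 0], [0, 0, 0, 0, 0, -0.1, 0], [0, 0, 0, 0, 0, -0.3, 0], [0, 0, 0, 0, 0, -0.6, 0], [0, 0, 0, 0, 0, -0.9, 0], [0, 0, 0, 0, 0, -1, 0], [0, 0, 0, 0, 0, -1, 0]]]}}

```text
t: 44.65
tcp_pos: [0.4881, 0.1821, 0.2293]
tool_rot: [0.897, 0.442, 0.001, 0.0]
force: [-0.1, -0.5, -0.8]
finger_gap: 0.995
```

```bash
python3 - <<'E'
from h import *
step([.488,.182,.2287],.915)
s=snapshot('side');s0=dict(np.load('pics/side0.npz'))
f=lambda i,r:cv2.resize(i[r[0]:r[1],r[2]:r[3]],(400,450),interpolation=cv2.INTER_CUBIC)
o=np.hstack([f(s['img'],(170,305,265,385)),f(s['img'],(85,175,320,400))])
cv2.imwrite('pics/crop8.png',cv2.convertScaleAbs(o[:,:,::-1],alpha=1.6))
P=cloud(s);m=(np.hypot(P[...,0]-.488,P[...,1]-.182)<.08)&(P[...,2]>.112)&(P[...,2]<.16)
q=P[m];print(m.sum(),np.percentile(q[:,2],[5,50,95]),cv2.minAreaRect((q[q[:,2]>.12][:,:2]*1000).astype(np.float32)))
g=s['img'].mean(-1);o=[]
for v in range(139,149):
    r=g[v,337:349];t=(np.median(g[v,337:341])+55)/2;k=np.nonzero(r<t)[0]
    o.append(float(round(337+k[0]-1+(r[k[0]-1]-t)/(r[k[0]-1]-r[k[0]]),2)) if len(k) and k[0]>0 else None)
print(o)
E
```

```text
t 44.65 turn [ 0.0013 -0.0014  0.001 ] shift [-0.0013 -0.0004  0.0059] F [-0.1 -0.5 -0.8] M [ 0.02 -0.02  0.  ] gap 0.995 tcp [0.4881 0.1821 0.2293]
524 [0.11703048 0.13442911 0.13867175] ((489.3212585449219, 183.99884033203125), (110.79051971435547, 19.211078643798828), 52.1605224609375)
[340.5, None, None, None, None, None, None, None, None, None]
```

View pics/crop8.png

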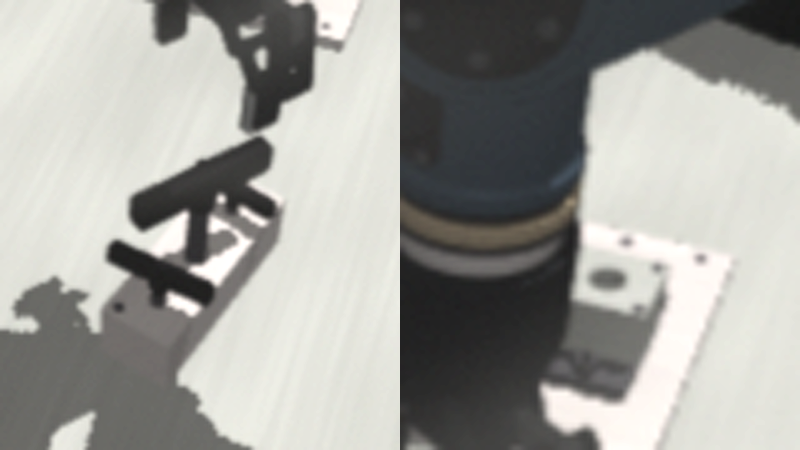

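Key stands upright in its own hole (bar top z 0.1387, its bar centre within about 2 mm of the hole's), the gripper is clear, and the small keys stand. Handing in.

```bash
python3 -c "
from h import *
print(manip.sign_off())"
```

```text
the job is handed in; nothing more can be done
None
```

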